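# Unhook the pencil caddy past the sprung keeper

### The job

The little pencil caddy hangs on the desk's safety hook. Take hold of its wooden grip, draw its hanging bar gently forward to press the sprung keeper fully open (with the caddy, never with the gripper, and pushing or lifting against the hook with less than 12 N throughout), lift it off, and stand it upright and gently in the middle of the round cork coaster and let go of it. Keep the caddy upright all the while and leave the other things on the desk where they are.

Things in the scene. Friction and masses are not known exactly. Their poses are not given: they have to be found in the camera images.
- caddy_grip (a point): Centre of the wooden grip block on top of the loose caddy (block 16 (x) by 44 (y) by 26 mm (z); axes are the caddy's). Grip it firmly across the 16 mm: pressing the keeper puts a turning load on the grip. Fingers may reach 25 mm below this point without meeting the hook. The hanging bar is 48 mm, the cup's rim 138 mm and its foot 203 mm straight below this point.
- caddy_foot (a point): Centre of the underside of the caddy: a white metal cup, 66 mm wide, 65 mm tall, foot 62 mm wide, about 0.25 kg, on a steel stirrup bail (two 6 mm uprights at y = +-33.5 mm up to the grip).
- caddy_bar (a point): Middle of the axis of the caddy's hanging bar: 8 mm square, along the caddy's y between the uprights, 155 mm above the foot. It rests on top of the hook's arm, under the bill, somewhere within 28 mm of play.
- hook_stand: Fixed steel stand; origin at the centre of its underside, under the post (20 mm wide). Foot 85 by 85 by 10 mm; clamp block on top, 186 mm high. Its -x axis is 'forward', the way the hook's mouth faces (within 0.35 rad of world -x); the hanging bar lies across it.
- clamp (a point): On the post's axis, level with the top of the hook's arm, 175 mm up. The hook, clamped here, is set in or out along the stand's x by up to 20 mm, not measured. Arm 10 mm wide, nominal front end 123 mm forward of here. A fixed bill over the bar bars the way straight up: underside 12, top 20 mm above the arm, nominal front end 104 mm forward of here.
- mouth (a point): Nominal point (true within 20 mm along x) where the bar meets the keeper: two upright 4 mm tongues beside the arm, up to 19 mm above it, hinged 30 mm below it, sprung shut. Drawn forward, the bar opens it at about 4 N, rising about 0.35 N/mm. After 10 mm of pressing the bar clears the bill; at 13 mm it meets the hook's hard nose and the push rises steeply. The held caddy itself yields 1 to 2 mm more.
- hook_front (a point): Front end of the hook's arm, level with its top (nominal, true within 20 mm along x); here a fixed nose 8 mm thick rises 20 mm. With the keeper held pressed 10.5 to 13.5 mm, lift the caddy 25 to 40 mm: the bar is then over bill, keeper and nose. Then draw it forward 60 mm or more before lifting higher, because the cup is under the arm. The keeper springs shut by itself.
- coaster: Fixed round cork coaster, 100 mm wide, 5 mm thick; origin at the centre of its underside, on the desk.
- note_block: Loose paper note block 76 by 76 by 35 mm; origin at the centre of its underside. Leave alone.
- mug: Loose white mug, 80 mm wide, 90 mm tall, handle at its +y; origin under its centre. Leave alone.
- glasses_case: Loose grey glasses case 160 (x) by 60 by 40 mm; origin under its centre. Leave alone.
- paperweight: Loose round stone paperweight, 72 mm wide, 38 mm tall; origin under its centre. Leave alone.
Things that resemble listed ones, but are neither listed nor needed, are in the scene too. Leave any purple or red look-alike of the part that bears caddy_grip alone.

How it is judged:
By the outcome, as a careful person would: the job done as asked, in the order asked, and still so for the second after the job is handed in, with the robot touching nothing.
It also fails if it takes over 72 s, if anything falls off the work surface, if the arm or the gripper's body presses on something with over 40 N, if the wrist force passes 120 N, or if a joint passes its speed limit or range.

### The arm

A 6-joint arm with a two-finger parallel gripper is mounted at the origin on the work surface. World frame = base frame: x ahead of the robot, y to its left, z up, the work surface at z = 0. Lengths are in m, angles in degrees, forces in N, time in s.
With the tool pointing down it reaches from about 0.25 to 0.725 m from the base axis. Payload 9.7 kg.
Tool frame: the origin (TCP) lies midway between the tips of the shut fingers; the grasp point (between the pads) lies 19 mm behind it (bot.grasp_offset is the distance from the TCP to the grasp point, in m); z points along the fingers, x is the direction in which the jaws open and shut, and the axes are right-handed (so a half turn about z gives the same grasp; the last joint's range is limited). The gripper opens to 85 mm and grips with 20 to 120 N. Pads are 22 mm wide; open, the fingers measure 114 mm over their backs; the gripper's body (76 mm by 85 mm) begins 54 mm behind the grasp point. The pads swing forward as they close: fully open they stand 13 mm farther back than shut.
Start: joints at [-70.417, 4.979, 10.078, 95.1, 0, 90], TCP at [0.184, -0.518, 0.231] pointing down, gripper open.
Joint ranges: [-179.16, 179.16], [-48.56, 103.87], [-65.8, 70.77], [-126.05, 130.52], [-82.76, 87.17], [-180, 180]. Speed limits (degrees/s): [127.2, 127.2, 147.25, 180, 180, 180].

### API

Orientations are given as [roll, pitch, yaw] about the fixed x, y, z axes, in that order (R = Rz(yaw) Ry(pitch) Rx(roll)).
In Python, from workcell import bot gives the robot as it stands.
- The arm moves only by the tool send_rows, never from a script. Its argument "targets" is a list of rows, each a list of 5 numbers: the closure, from 0 (fully open) to 1 (shut), then the shift along the world's x, y, z in mm, then the turn about the world's z in degrees. A call has 1 to 10 rows; each row is the pose to reach, as a shift and turn from the pose commanded when the call began; what a row does not reach only later rows make up. A row lasts 1/8 s, in which the tool goes at most 62.5 mm and 10.7 degrees, less where a joint would pass 70% of its speed; a pose out of reach is approached as far as the arm can. A call with a gripper value outside its range is refused whole. The fingers move at their own pace and stop on an object; "squeeze" is the grip in N (left out, the last holds). Time passes only in rows, so rows that repeat a pose let the fingers close. It gives the time, the measured TCP pose, the force and the opening at its end, in the units of the state.
- bot.get_obs(): the state, without advancing time (a new reading comes with each control period).
- bot.camera(name): name is "scene" or "top"; returns a dict with "pixels" (400x640x3 uint8, red, green, blue), "intrinsics" (3x3 intrinsics, pixels), "view" (4x4, takes a point from world to camera coordinates). Camera axes: x right, y down, z forward; pixel columns grow to the right and rows downward; lengths in m; the calibration is good to about 2 mm. A picture is of the moment at which its call begins. There is no depth.
- bot.job_done(): hands the job in, once; it reports no verdict.
The state is a dict: "time": time; "q": joint angles; "qd": joint speeds; "joint_efforts": joint torques, N m; "ee_pos": TCP position; "tcp_rot": TCP orientation; "wrist_force": force on the tool from outside, world axes, zero at the start; "torque": the same for the moment, N m; "opening": finger opening in m.
Only numpy, scipy, OpenCV 4.12 (cv2) and the standard library are available. Lean on these libraries where they do the work, as an engineer would, in place of code of your own. Each camera call takes 0.05 s, during which the arm holds its last target.

## Working session

There is one attempt and no reset: what is moved stays moved. The work goes in short steps, Python scripts to look and compute and a tool call to move; the robot and the scene stay as the last step left them, time stands still between calls to the robot, and variables do not carry over. Pictures are saved under pics/ and viewed, and the job is handed in when it is done.

Besides the shell and the picture viewer there is one more tool, called after "Emit:" as name(argument=value, ...) on one line, values as JSON. send_rows: Moves the arm, as the interface text tells. Its arguments: {"type":"object","properties":{"targets":{"type":"array","items":{"type":"array","items":{"type":"number"}}},"squeeze":{"type":"number"}},"required":["targets"]}

```bash
ls; mkdir -p pics; python3 - <<'E'
from workcell import bot
import cv2, numpy as np
for n in("scene","top"):
    c=bot.camera(n); cv2.imwrite(f"pics/{n}0.png",c["pixels"][:,:,::-1]); print(n,np.round(c["intrinsics"],1).tolist(),np.round(c["view"],4).tolist())
    np.savez(f"cam_{n}.npz",**c)
print(bot.get_obs(),bot.grasp_offset)
E
```

```text
pics
scene [[372.3, 0.0, 322.5], [0.0, 372.3, 191.9], [0.0, 0.0, 1.0]] [[0.8911, 0.4538, -0.0062, -0.4714], [0.3751, -0.7442, -0.5527, -0.1425], [-0.2554, 0.4902, -0.8333, 1.502], [0.0, 0.0, 0.0, 1.0]]
top [[497.7, 0.0, 321.9], [0.0, 497.7, 203.4], [0.0, 0.0, 1.0]] [[-0.0208, -0.9998, -0.0046, -0.0144], [-0.9892, 0.0213, -0.1447, 0.547], [0.1448, 0.0015, -0.9895, 1.6786], [0.0, 0.0, 0.0, 1.0]]
{'time': 0.1, 'q': array([-7.04160008e+01,  5.00797759e+00,  1.00389791e+01,  9.50990470e+01,
        2.60916764e-04,  9.00002737e+01]), 'qd': array([-0.07052155, -0.1004708 ,  0.13385166,  0.0385627 ,  0.05233647,
        0.01653244]), 'joint_efforts': array([-3.73846497e-04, -5.21561801e+01,  4.65652907e+01,  1.60481822e-02,
        8.43814746e-06, -6.13513805e-06]), 'ee_pos': array([ 0.18428719, -0.51799239,  0.23065355]), 'tcp_rot': array([-1.79999739e+02,  6.80454997e-02, -7.04162745e+01]), 'wrist_force': array([ 0.38035359, -0.87981566, -0.37992006]), 'torque': array([-0.03826298,  0.0363869 , -0.02389249]), 'opening': 0.08552886668809674} 0.0187
```

View pics/scene0.png

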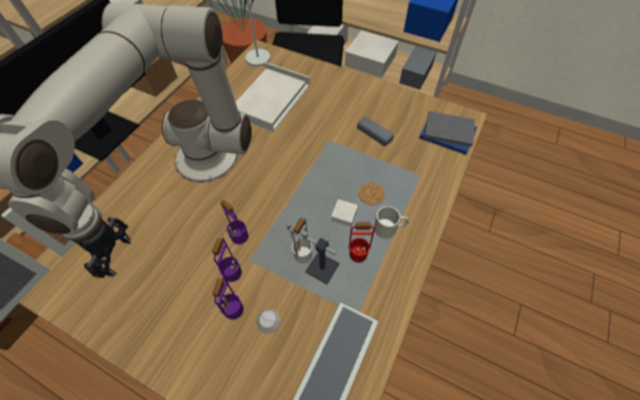

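View pics/top0.png

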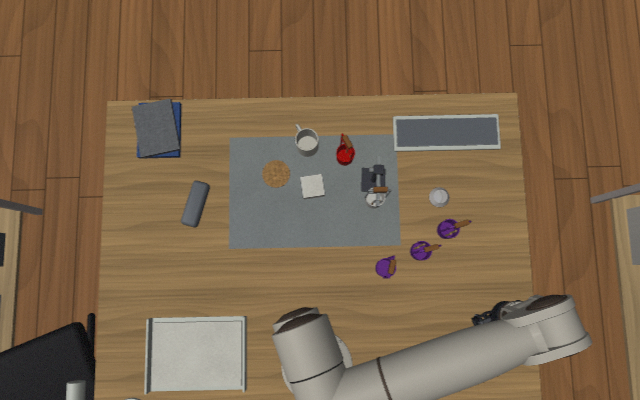

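Possible caddies, scene pixels (grip): white on the hook (300,225), red (360,228), purple (228,207), (218,246), (219,288). By the description it's the white one on the black hook at (300,240). I'll check that in close crops.

```bash
python3 - <<'E'
import cv2, numpy as np
a=cv2.imread("pics/scene0.png")[200:290,260:350]; b=cv2.imread("pics/top0.png")[150:220,340:410]
a=cv2.resize(a,(540,540),interpolation=cv2.INTER_CUBIC)
b=cv2.resize(b,(560,560),interpolation=cv2.INTER_CUBIC)
cv2.imwrite("pics/crop_s.png",a);cv2.imwrite("pics/crop_t.png",b)
E
```

```text
(no output)
```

View pics/crop_s.png

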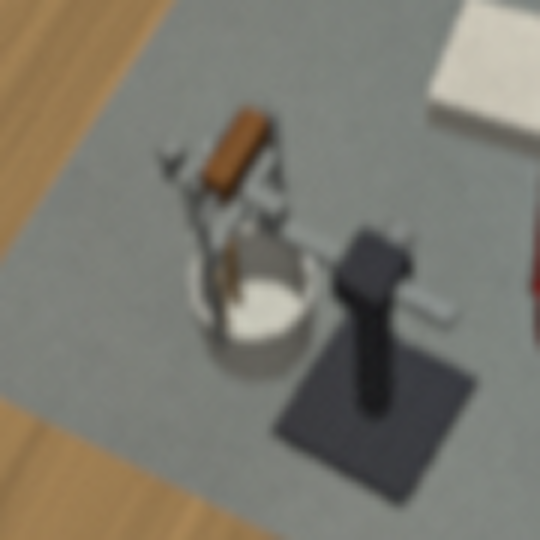

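View pics/crop_t.png

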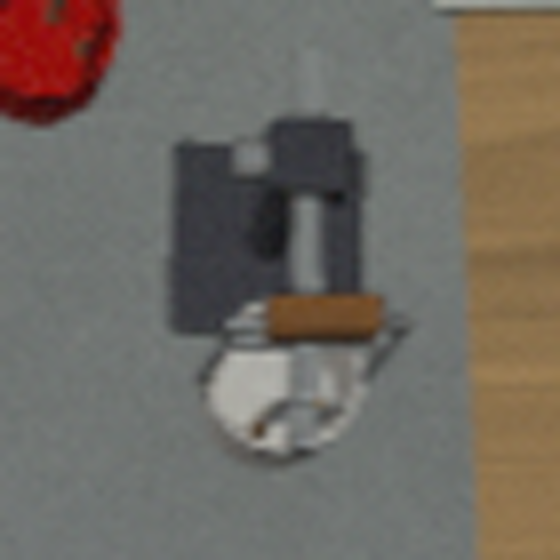

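The crops show the white caddy on the black stand's hook: grip at scene (299,225), top (381,189). The bail bar lies under the bill, and the mouth faces the robot. Now I'll measure.

```bash
cat > h.py <<'E'
import cv2, numpy as np
C={n:dict(np.load(f"cam_{n}.npz")) for n in("scene","top")}
def ray(n,uv):
    c=C[n];V=c["view"];R=V[:3,:3];o=-R.T@V[:3,3]
    d=R.T@np.linalg.inv(c["intrinsics"])@[uv[0],uv[1],1.]
    return o,d/np.linalg.norm(d)
def plane(n,uv,z):
    o,d=ray(n,uv);return o+d*(z-o[2])/d[2]
def tri(a,b):
    o1,d1=ray("scene",a);o2,d2=ray("top",b)
    s=np.linalg.lstsq(np.c_[d1,-d2],o2-o1,rcond=None)[0]
    p,q=o1+s[0]*d1,o2+s[1]*d2
    return (p+q)/2,np.linalg.norm(p-q)
def mask(n,lo,hi,box,img=None):
    im=C[n]["pixels"] if img is None else img
    m=cv2.inRange(cv2.cvtColor(im,cv2.COLOR_RGB2HSV),np.array(lo),np.array(hi))
    k=np.zeros_like(m);x0,y0,x1,y1=box;k[y0:y1,x0:x1]=m[y0:y1,x0:x1];
    nb,l,st,ce=cv2.connectedComponentsWithStats(k)
    i=1+np.argmax(st[1:,4]);return (l==i).astype(np.uint8)
E
python3 - <<'E'
from h import *
cs={}
for n,box in(("scene",(285,210,312,236)),("top",(365,180,395,197))):
    m=mask(n,(3,120,50),(18,255,220),box); ys,xs=np.nonzero(m)
    r=cv2.minAreaRect(np.c_[xs,ys].astype(np.float32)); cs[n]=(xs.mean(),ys.mean())
    b=cv2.boxPoints(r); P=[plane(n,p,.24)[:2] for p in b]
    print(n,m.sum(),cs[n],r); print(np.round(P,4))
    v=[P[1]-P[0],P[2]-P[1]];v=max(v,key=np.linalg.norm);print("long",np.linalg.norm(v),np.degrees(np.arctan2(v[1],v[0])), plane(n,cs[n],.235))
print(tri(cs["scene"],cs["top"]))
# coaster
cc={}
for n,box in(("scene",(355,178,390,208)),("top",(255,155,295,192))):
    m=mask(n,(5,90,80),(20,255,255),box);ys,xs=np.nonzero(m);cc[n]=(xs.mean(),ys.mean())
    P=np.array([plane(n,(x,y),.005)[:2] for x,y in zip(xs,ys)]);print("coaster",n,cc[n],plane(n,cc[n],.005),np.ptp(P,axis=0))
print(tri(cc["scene"],cc["top"]))
# dark stand
for n,box in(("scene",(300,230,345,288)),("top",(355,162,390,195))):
    m=mask(n,(0,0,0),(180,90,85),box);ys,xs=np.nonzero(m)
    print(n,m.sum());cv2.imwrite(f"pics/m_{n}.png",cv2.resize(m[box[1]:box[3],box[0]:box[2]]*255,None,fx=10,fy=10))
# stand foot corners by eye from crops, top of foot z=.01
for uv in [(275,430),(400,503),(478,380)]: 
    p=(260+uv[0]/6-.5+.08,200+uv[1]/6-.5+.08);print("corner s",plane("scene",p,.01))
for uv in [(175,143),(172,330)]:
    print("corner t",plane("top",(340+uv[0]/8-.44,150+uv[1]/8-.44),.01))
E
```

```text
scene 70 (np.float64(298.74285714285713), np.float64(225.0857142857143)) ((298.7359924316406, 225.02247619628906), (5.087989807128906, 13.67397403717041), 32.00538635253906)
[[ 0.5554 -0.2317]
 [ 0.5555 -0.1898]
 [ 0.5708 -0.1919]
 [ 0.5703 -0.2337]]
long 0.04194621576280346 89.8292424010314 [ 0.56153998 -0.20989721  0.235     ]
top 65 (np.float64(380.0), np.float64(189.0)) ((380.0, 189.0), (4.0, 12.0), 90.0)
[[ 0.5646 -0.1866]
 [ 0.5638 -0.2233]
 [ 0.5514 -0.2228]
 [ 0.5521 -0.1862]]
long 0.03669421162568301 -91.24001971276202 [ 0.558821   -0.20532552  0.235     ]
(array([ 0.55967583, -0.2064499 ,  0.22800906]), np.float64(0.000937429994588746))
coaster scene (np.float64(371.1264367816092), np.float64(193.4390804597701)) [0.66560325 0.13262288 0.005     ] [0.09428097 0.09540281]
coaster top (np.float64(275.62847222222223), np.float64(173.35590277777777)) [0.66318704 0.13646116 0.005     ] [0.09799344 0.0962051 ]
(array([ 0.66454811,  0.13706409, -0.00172891]), np.float64(0.00013177624843406798))
scene 751
top 464
corner s [ 0.59311761 -0.24932656  0.01      ]
corner s [ 0.67248932 -0.25524414  0.01      ]
corner s [ 0.67947199 -0.17303295  0.01      ]
corner t [ 0.6769318  -0.16882362  0.01      ]
corner t [ 0.59283003 -0.16478392  0.01      ]
```

```bash
python3 - <<'E'
from h import *
for n,(x0,y0,x1,y1),f in(("scene",(280,215,340,275),12),("top",(360,155,400,215),10)):
    im=C[n]["pixels"][y0:y1,x0:x1,::-1]; im=np.clip(im.astype(float)*1.4,0,255).astype(np.uint8)
    im=cv2.resize(im,None,fx=f,fy=f,interpolation=cv2.INTER_LANCZOS4)
    im=im[:600] if n=="top" else cv2.resize(im,(600,600))
    cv2.imwrite(f"pics/big_{n}.png",im)
E
```

```text
(no output)
```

View pics/big_scene.png

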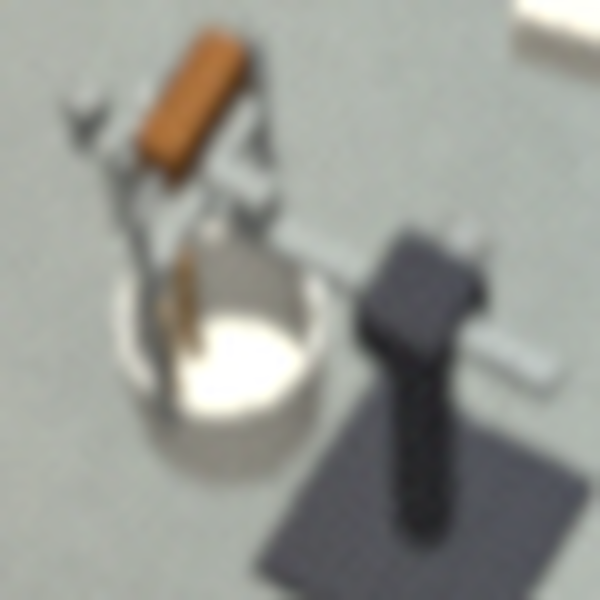

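View pics/big_top.png

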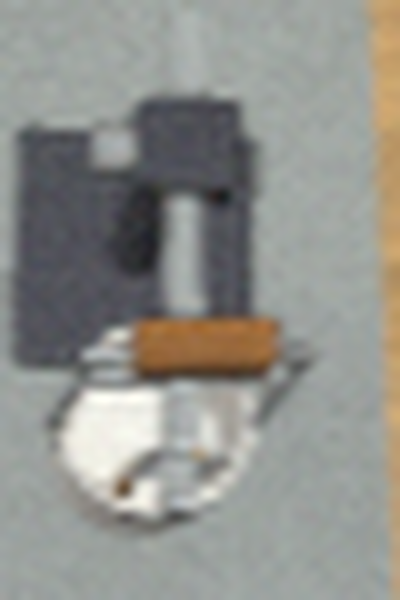

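The scale-ups show the arm running from its rear stub (scene 334,252; top 379,157) to the hook front (scene ~288,226), with the bill under the grip. I'll get the directions from these points.

```bash
python3 - <<'E'
from h import *
S=lambda u,v:(280+u/10-.45,215+v/10-.45); T=lambda u,v:(360+u/10-.45,155+v/10-.45)
ang=lambda p,q:np.degrees(np.arctan2(*(q-p)[1::-1]))
for l,f,a,b,z in(("arm s",S,(285,237),(540,372),.175),("arm t",T,(184,305),(190,20),.175),("foot t",T,(14,360),(20,130),.01),("foot t2",T,(20,130),(14,360),.01),("foot s",S,(258,567),(378,385),.01),("foot s2",S,(480,425),(590,487),.01),("grip s",S,(180,185),(247,65),.227),("grip t",T,(134,346),(280,346),.24),("grip t low",T,(136,375),(276,375),.24),("clamp t",T,(135,100),(240,100),.186)):
    n="scene" if f is S else "top"
    p,q=plane(n,f(*a),z),plane(n,f(*b),z); print(l,np.round(p[:2],4),np.round(q[:2],4),round(ang(p,q),2))
print(tri(S(540,372),T(190,12)))
print("bar ends: bail uprights/bar right end", plane("top",T(300,355),.179))
# rim in top, z=.089 ; white blob
m=mask("top",(0,0,150),(180,60,255),(362,190,392,210)); ys,xs=np.nonzero(m); print(plane("top",(xs.mean(),ys.mean()),.089))
for uv in((52,425),(262,425),(160,528)): print("rim t",plane("top",T(*uv),.089))
for uv in((115,310),(328,300)): print("rim s",plane("scene",S(*uv),.089))
E
```

```text
arm s [ 0.5887 -0.2093] [ 0.6751 -0.2142] -3.23
arm t [ 0.5822 -0.2063] [ 0.6754 -0.2117] -3.31
foot t [ 0.5938 -0.1644] [ 0.6765 -0.1692] -3.31
foot t2 [ 0.6765 -0.1692] [ 0.5938 -0.1644] 176.69
foot s [ 0.5929 -0.2494] [ 0.5983 -0.1744] 85.91
foot s2 [ 0.6355 -0.1718] [ 0.6779 -0.1751] -4.46
grip s [ 0.5684 -0.2302] [ 0.5668 -0.1876] 92.13
grip t [ 0.558  -0.1832] [ 0.557  -0.2278] -91.24
grip t low [ 0.549  -0.1835] [ 0.548  -0.2262] -91.24
clamp t [ 0.6469 -0.1919] [ 0.6462 -0.2254] -91.25
(array([ 0.67652281, -0.21292189,  0.17496177]), np.float64(0.0036846043648391434))
bar ends: bail uprights/bar right end [ 0.56449307 -0.24212615  0.179     ]
[ 0.55587894 -0.19024067  0.089     ]
rim t [ 0.55783953 -0.17026486  0.089     ]
rim t [ 0.55632109 -0.24072474  0.089     ]
rim t [ 0.5221664  -0.20523407  0.089     ]
rim s [ 0.52933392 -0.22016386  0.089     ]
rim s [ 0.58821315 -0.18648789  0.089     ]
```

Estimates: grip centre ≈ (0.560, −0.207, 0.227), height confirmed by triangulation (0.228). Hook yaw ≈ −3.3°, so forward ≈ (−0.998, +0.058). Coaster ≈ (0.6645, 0.135). First move: up and over.

Emit:
send_rows(targets=[[0,0,0,60,0],[0,0,0,110,0],[0,50,40,110,9],[0,97,80,110,18],[0,144,119,110,27],[0,191,158,110,36],[0,238,197,110,45],[0,285,236,110,54],[0,332,275,110,62],[0,376,311,110,68]], squeeze=60)

```text
time: 1.35
ee_pos: [0.5617, -0.2055, 0.3409]
tcp_rot: [-180.0, 0.0, -2.2]
wrist_force: [0.7, -2.0, 0.3]
opening: 0.0852
```

Emit:
send_rows(targets=[[0,0,0,0,0],[0,0,0,0,0]])

```text
time: 1.6
ee_pos: [0.5603, -0.2071, 0.3408]
tcp_rot: [-180.0, 0.1, -2.4]
wrist_force: [-0.7, -0.2, -0.5]
opening: 0.0855
```

```bash
python3 - <<'E'
from workcell import bot
import cv2
c=bot.camera("scene");cv2.imwrite("pics/s1.png",cv2.resize(c["pixels"][160:300,230:420,::-1],None,fx=4,fy=4,interpolation=cv2.INTER_CUBIC))
o=bot.get_obs();print(o["ee_pos"],o["tcp_rot"],o["wrist_force"],o["torque"],o["q"],o["time"])
E
```

```text
[ 0.55988279 -0.20761002  0.34123848] [ 1.79994778e+02  2.47184410e-02 -2.47029616e+00] [0.23508798 0.44137002 0.37623222] [-0.03359227 -0.0046871   0.04603781] [-2.03392815e+01  1.67001355e+01  3.63141947e+01  1.09635983e+02
 -1.25543029e-02  7.21310159e+01] 1.65
```

View pics/s1.png

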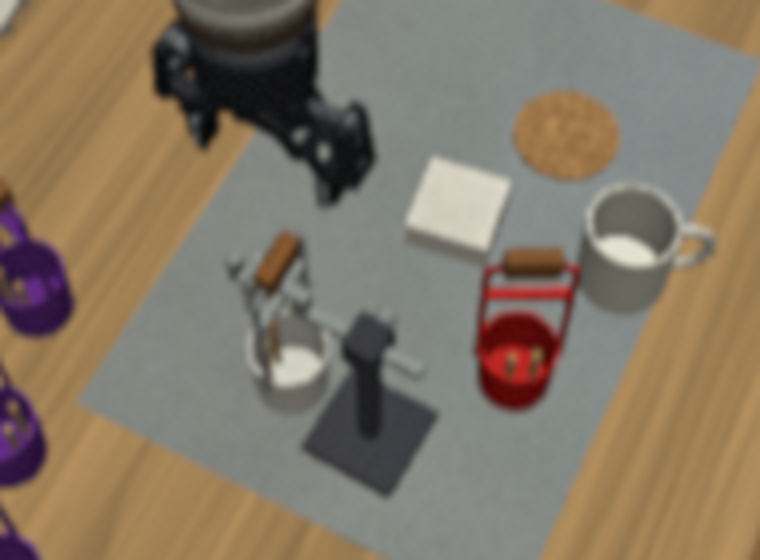

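Gripper stands over the white caddy (crop 275,260), jaws astride the grip. Descending.

Emit:
send_rows(targets=[[0,0,0,-30,0],[0,0,0,-60,0],[0,0,0,-85,0],[0,0,0,-105,0],[0,0,0,-120,0],[0,0,0,-130,0],[0,0,0,-135,0],[0,0,0,-135,0]])

```text
time: 2.65
ee_pos: [0.5603, -0.2073, 0.2064]
tcp_rot: [180.0, -0.0, -2.4]
wrist_force: [-0.4, 0.6, 0.2]
opening: 0.0851
```

```bash
python3 - <<'E'
from workcell import bot
import cv2
c=bot.camera("scene");cv2.imwrite("pics/s2.png",cv2.resize(c["pixels"][170:290,240:390,::-1],None,fx=5,fy=5,interpolation=cv2.INTER_CUBIC))
o=bot.get_obs();print(o["ee_pos"],o["tcp_rot"],o["wrist_force"],o["torque"],o["time"])
E
```

```text
[ 0.560467   -0.20723991  0.20675067] [ 1.79990750e+02 -3.21239541e-02 -2.41651090e+00] [-0.17579659 -0.57537353 -0.45996198] [ 0.00691054 -0.06067656  0.00056791] 2.7
```

View pics/s2.png

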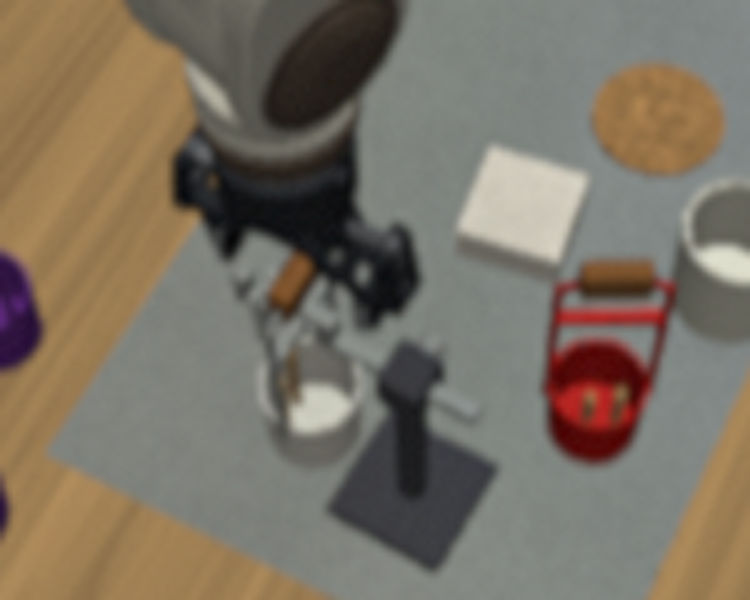

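The open jaws straddle the brown grip (crop 293,283). Closing.

Emit:
send_rows(targets=[[0.3,0,0,0,0],[0.6,0,0,0,0],[0.8,0,0,0,0],[1,0,0,0,0],[1,0,0,0,0],[1,0,0,0,0],[1,0,0,0,0],[1,0,0,0,0]], squeeze=80)

```text
time: 3.7
ee_pos: [0.5603, -0.2072, 0.2065]
tcp_rot: [180.0, -0.0, -2.4]
wrist_force: [-2.3, 0.9, 5.5]
opening: 0.0151
```

```bash
python3 - <<'E'
from workcell import bot
import cv2
c=bot.camera("scene");cv2.imwrite("pics/s3.png",cv2.resize(c["pixels"][170:290,240:390,::-1],None,fx=5,fy=5,interpolation=cv2.INTER_CUBIC))
for i in range(4):
    bot.camera("top"); o=bot.get_obs();print(o["ee_pos"],o["wrist_force"],o["torque"],o["opening"],o["time"])
E
```

```text
[ 0.56030314 -0.20719076  0.20649792] [-1.93364995  0.64804447  5.03446678] [0.14903882 0.58332247 0.0677307 ] 0.015047265227295482 3.8
[ 0.56030997 -0.20718642  0.20649327] [-2.81603846  0.50025766  5.17372417] [0.21718581 0.65012691 0.00326385] 0.014916541807362127 3.85
[ 0.56032093 -0.20716513  0.20645476] [-3.02409201 -0.13916386  3.54489926] [0.23676793 0.65988461 0.01272228] 0.015082571403172798 3.9
[ 0.56029112 -0.20719533  0.20649088] [-1.91883098  0.44048043  5.33958418] [ 0.14891107  0.64359648 -0.03603211] 0.014759516295323809 3.95
```

View pics/s3.png

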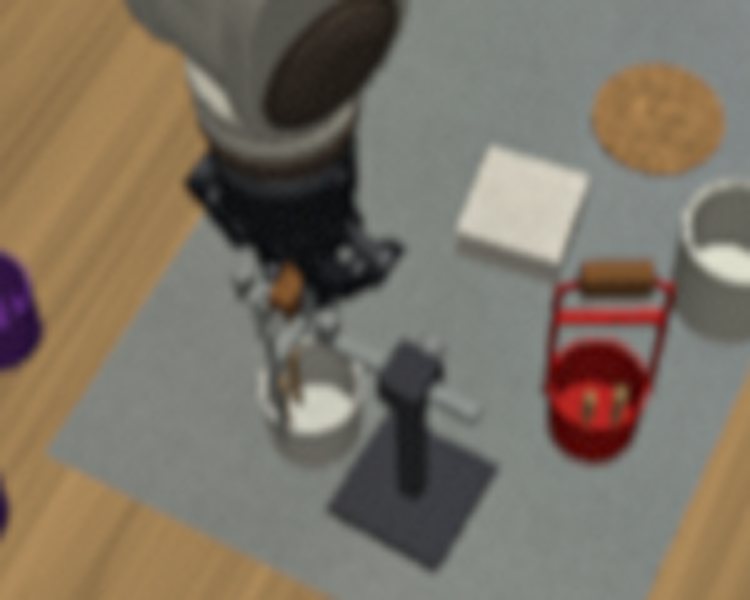

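Gripped (15 mm opening). The fingers' forward swing now presses the bar on the arm by about 7 N, so I'll relieve that in small lifts.

Emit:
send_rows(targets=[[1,0,0,0.5,0],[1,0,0,0.5,0],[1,0,0,0.5,0]], squeeze=110)

```text
time: 4.32
ee_pos: [0.5603, -0.2072, 0.2066]
tcp_rot: [-180.0, 0.0, -2.4]
wrist_force: [-3.1, -0.7, 2.1]
opening: 0.0149
```

Emit:
send_rows(targets=[[1,0,0,0.5,0],[1,0,0,0.5,0],[1,0,0,0.5,0]])

```text
time: 4.7
ee_pos: [0.5604, -0.2072, 0.2069]
tcp_rot: [-180.0, 0.0, -2.4]
wrist_force: [-0.9, 1.1, -2.5]
opening: 0.0147
```

Emit:
send_rows(targets=[[1,0,0,0.5,0],[1,0,0,0.5,0],[1,0,0,0.5,0]])

```text
time: 5.08
ee_pos: [0.5604, -0.2072, 0.2078]
tcp_rot: [-180.0, -0.0, -2.4]
wrist_force: [-0.7, 0.1, -2.4]
opening: 0.0146
```

Bar is free (Fz −2.4 N, the caddy's weight). Drawing forward in small steps, watching for the keeper.

Emit:
send_rows(targets=[[1,-1,0.06,0,0],[1,-2,0.12,0,0],[1,-3,0.17,0,0],[1,-3,0.17,0,0]])

```text
time: 5.58
ee_pos: [0.5573, -0.207, 0.2079]
tcp_rot: [180.0, -0.0, -2.4]
wrist_force: [0.5, -0.1, -3.0]
opening: 0.0145
```

Emit:
send_rows(targets=[[1,-1,0.06,0,0],[1,-2,0.12,0,0],[1,-3,0.17,0,0],[1,-3,0.17,0,0]])

```text
time: 6.08
ee_pos: [0.5543, -0.2069, 0.2078]
tcp_rot: [180.0, -0.0, -2.4]
wrist_force: [0.4, 0.1, -2.7]
opening: 0.0147
```

Emit:
send_rows(targets=[[1,-1,0.06,0,0],[1,-2,0.12,0,0],[1,-3,0.17,0,0],[1,-3,0.17,0,0]])

```text
time: 6.58
ee_pos: [0.5513, -0.2067, 0.2078]
tcp_rot: [180.0, -0.0, -2.4]
wrist_force: [-0.0, -0.6, -2.7]
opening: 0.0148
```

Emit:
send_rows(targets=[[1,-1,0.06,0,0],[1,-2,0.12,0,0],[1,-2,0.12,0,0]])

```text
time: 6.95
ee_pos: [0.5493, -0.2065, 0.2078]
tcp_rot: [180.0, -0.0, -2.4]
wrist_force: [-0.0, -0.2, -3.0]
opening: 0.0144
```

Emit:
send_rows(targets=[[1,-1,0.06,0,0],[1,-2,0.12,0,0],[1,-2,0.12,0,0]])

```text
time: 7.32
ee_pos: [0.5473, -0.2065, 0.2078]
tcp_rot: [180.0, -0.0, -2.4]
wrist_force: [1.5, 0.5, -2.0]
opening: 0.0147
```

Emit:
send_rows(targets=[[1,-1,0.06,0,0],[1,-2,0.12,0,0],[1,-2,0.12,0,0]])

```text
time: 7.7
ee_pos: [0.5453, -0.2063, 0.2078]
tcp_rot: [180.0, -0.0, -2.4]
wrist_force: [-0.5, 0.4, -2.6]
opening: 0.0146
```

```bash
python3 - <<'E'
from workcell import bot
import cv2
c=bot.camera("scene");cv2.imwrite("pics/s4.png",cv2.resize(c["pixels"][170:290,240:390,::-1],None,fx=5,fy=5,interpolation=cv2.INTER_CUBIC))
for i in range(4):
    bot.camera("top"); o=bot.get_obs();print(o["ee_pos"],o["wrist_force"],o["torque"],o["opening"],o["time"])
E
```

```text
[ 0.54534437 -0.20631     0.20779652] [ 0.68493878  0.04897853 -2.08754611] [-0.00439992  0.04284581 -0.01886753] 0.01452034163698016 7.8
[ 0.54535655 -0.20632838  0.20782538] [-0.09065664  0.12774477 -2.64908057] [-0.01033991 -0.02529685 -0.02098952] 0.014636919122235496 7.85
[ 0.54537542 -0.20632479  0.20779763] [-0.58769761  1.03391684 -2.36688718] [ 0.0407181  -0.03491003 -0.00733073] 0.014812159659013823 7.9
[ 0.54536767 -0.20634304  0.20776813] [-0.1963352  -0.22830173 -2.05645917] [-0.0317148   0.01327077 -0.00256624] 0.014698384165504098 7.95
```

View pics/s4.png

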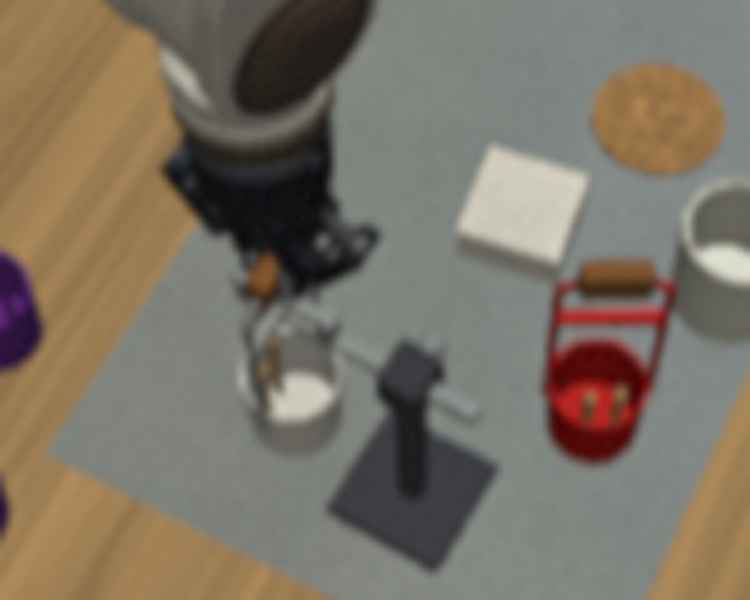

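The caddy moved with the gripper, upright and clear of contact so far. Continuing.

Emit:
send_rows(targets=[[1,-1,0.06,0,0],[1,-2,0.12,0,0],[1,-2,0.12,0,0]])

```text
time: 8.32
ee_pos: [0.5433, -0.2062, 0.2078]
tcp_rot: [180.0, -0.0, -2.4]
wrist_force: [-0.1, -0.1, -2.1]
opening: 0.0142
```

Emit:
send_rows(targets=[[1,-1,0.06,0,0],[1,-2,0.12,0,0],[1,-2,0.12,0,0]])

```text
time: 8.7
ee_pos: [0.5413, -0.2061, 0.2078]
tcp_rot: [180.0, -0.0, -2.4]
wrist_force: [0.3, -0.9, -2.3]
opening: 0.0147
```

Emit:
send_rows(targets=[[1,-1,0.06,0,0],[1,-2,0.12,0,0],[1,-2,0.12,0,0]])

```text
time: 9.07
ee_pos: [0.5393, -0.2059, 0.2078]
tcp_rot: [180.0, -0.0, -2.4]
wrist_force: [-0.9, -0.0, -1.5]
opening: 0.0146
```

Emit:
send_rows(targets=[[1,-1,0.06,0,0],[1,-2,0.12,0,0],[1,-2,0.12,0,0]])

```text
time: 9.45
ee_pos: [0.5377, -0.2059, 0.2079]
tcp_rot: [180.0, -0.0, -2.4]
wrist_force: [4.8, -0.4, -2.7]
opening: 0.0145
```

Emit:
send_rows(targets=[[1,-1,0.06,0,0],[1,-2,0.12,0,0],[1,-2,0.12,0,0]])

```text
time: 9.82
ee_pos: [0.5356, -0.2057, 0.2079]
tcp_rot: [180.0, -0.0, -2.4]
wrist_force: [4.9, -0.6, -3.7]
opening: 0.0141
```

Emit:
send_rows(targets=[[1,-1,0.06,0,0],[1,-2,0.12,0,0],[1,-2,0.12,0,0]])

```text
time: 10.2
ee_pos: [0.5337, -0.2056, 0.2079]
tcp_rot: [-180.0, -0.1, -2.4]
wrist_force: [6.4, 0.1, -3.3]
opening: 0.0145
```

Keeper contact at TCP x ≈ 0.5385 (≈4.5 N). Averaging the force, then pressing on.

```bash
cat > f.py <<'E'
from workcell import bot
import numpy as np
L=[]
for i in range(10):
    bot.camera("top"); o=bot.get_obs(); L.append(np.r_[o["ee_pos"],o["wrist_force"],o["torque"]])
L=np.array(L);print(np.round(L.mean(0),4),np.round(L[:,3:6].std(0),2),o["tcp_rot"],o["time"])
E
python3 f.py
```

```text
[ 0.5337 -0.2056  0.2079  6.3532 -0.0119 -3.3303 -0.0801 -1.4848 -0.0431] [0.47 0.42 0.41] [ 1.79999587e+02 -5.84627305e-02 -2.41617917e+00] 10.7
```

Emit:
send_rows(targets=[[1,-1,0.06,0,0],[1,-2,0.12,0,0],[1,-3,0.17,0,0],[1,-3,0.17,0,0]])

```text
time: 11.2
ee_pos: [0.5309, -0.2054, 0.2081]
tcp_rot: [-180.0, -0.1, -2.4]
wrist_force: [5.9, 0.1, -3.1]
opening: 0.0148
```

```bash
python3 f.py
```

```text
[ 0.531  -0.2054  0.2081  6.9892  0.2692 -2.3622  0.027  -1.7249 -0.0279] [0.59 0.69 0.67] [-1.79996962e+02 -1.01632515e-01 -2.40314543e+00] 11.7
```

Emit:
send_rows(targets=[[1,-1,0.06,0,0],[1,-2,0.12,0,0],[1,-3,0.17,0,0],[1,-3,0.17,0,0]])

```text
time: 12.2
ee_pos: [0.5282, -0.2052, 0.2083]
tcp_rot: [-180.0, -0.1, -2.4]
wrist_force: [8.5, 0.1, -2.4]
opening: 0.0145
```

```bash
python3 f.py
```

```text
[ 0.5282 -0.2052  0.2083  7.9719 -0.0117 -2.014   0.0424 -1.9083 -0.0521] [0.54 0.5  0.69] [-1.79997650e+02 -1.34143196e-01 -2.40351201e+00] 12.7
```

Emit:
send_rows(targets=[[1,-0.5,0.03,0,0],[1,-1,0.06,0,0],[1,-1,0.06,0,0]])

```text
time: 13.08
ee_pos: [0.5272, -0.2052, 0.2083]
tcp_rot: [180.0, -0.1, -2.4]
wrist_force: [8.5, 0.7, -2.0]
opening: 0.0144
```

```bash
python3 f.py
```

```text
[ 0.5273 -0.2052  0.2083  8.024  -0.096  -2.1278  0.0205 -2.0067 -0.0358] [0.57 0.7  0.32] [-1.79998752e+02 -1.39682466e-01 -2.39804325e+00] 13.575
```

Emit:
send_rows(targets=[[1,-0.5,0.03,0,0],[1,-1,0.06,0,0],[1,-1,0.06,0,0]])

```text
time: 13.95
ee_pos: [0.5263, -0.2051, 0.2083]
tcp_rot: [180.0, -0.1, -2.4]
wrist_force: [9.8, 0.2, -1.4]
opening: 0.0142
```

```bash
python3 f.py
```

```text
[ 0.5263 -0.2051  0.2083  8.7532 -0.1681 -2.0231 -0.0102 -2.062  -0.0612] [0.41 0.61 0.47] [ 1.79995505e+02 -1.53068440e-01 -2.40087476e+00] 14.45
```

Emit:
send_rows(targets=[[1,-0.5,0.03,0,0],[1,-0.5,0.03,0,0]])

```text
time: 14.7
ee_pos: [0.5259, -0.2051, 0.2083]
tcp_rot: [180.0, -0.2, -2.4]
wrist_force: [10.0, -0.0, -1.9]
opening: 0.0149
```

```bash
python3 f.py; python3 - <<'E'
from workcell import bot
import cv2
c=bot.camera("scene");cv2.imwrite("pics/s5.png",cv2.resize(c["pixels"][200:270,260:350,::-1],None,fx=8,fy=8,interpolation=cv2.INTER_CUBIC))
E
```

```text
[ 0.5259 -0.2051  0.2083  8.8719  0.0576 -2.2949 -0.0268 -2.1017 -0.0261] [0.48 0.25 0.42] [ 1.79995990e+02 -1.52413935e-01 -2.40259353e+00] 15.2
```

View pics/s5.png

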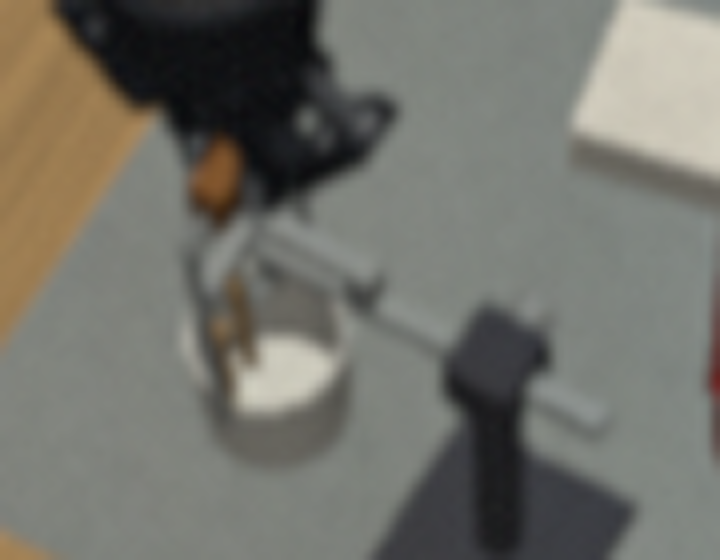

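The bar is at the front of the bill: pressed ≈11.4 mm by travel and ≈11.7 mm by force (8.9 N), with no nose contact yet. Lifting carefully, and watching at 4 mm where the bill could catch.

Emit:
send_rows(targets=[[1,0,0,1,0],[1,0,0,2,0],[1,0,0,3,0]])

```text
time: 15.62
ee_pos: [0.5257, -0.2052, 0.2112]
tcp_rot: [180.0, -0.1, -2.4]
wrist_force: [8.0, -0.8, -3.6]
opening: 0.0145
```

Emit:
send_rows(targets=[[1,0,0,0.7,0],[1,0,0,1.3,0]])

```text
time: 15.88
ee_pos: [0.5257, -0.2052, 0.2124]
tcp_rot: [180.0, -0.1, -2.4]
wrist_force: [8.4, 0.2, -2.9]
opening: 0.0147
```

Emit:
send_rows(targets=[[1,0,0,0.7,0],[1,0,0,1.3,0]])

```text
time: 16.12
ee_pos: [0.5257, -0.2051, 0.2137]
tcp_rot: [180.0, -0.1, -2.4]
wrist_force: [8.6, -1.3, -3.9]
opening: 0.0148
```

Emit:
send_rows(targets=[[1,0,0,1.5,0],[1,0,0,3,0],[1,0,0,4.5,0],[1,0,0,6,0]])

```text
time: 16.62
ee_pos: [0.5257, -0.2051, 0.2195]
tcp_rot: [-180.0, -0.1, -2.4]
wrist_force: [8.7, -0.6, -4.4]
opening: 0.0148
```

Emit:
send_rows(targets=[[1,0,0,1.5,0],[1,0,0,3,0],[1,0,0,4.5,0],[1,0,0,6,0]])

```text
time: 17.12
ee_pos: [0.5255, -0.205, 0.2257]
tcp_rot: [-180.0, -0.1, -2.4]
wrist_force: [5.3, 2.2, 4.0]
opening: 0.0145
```

Emit:
send_rows(targets=[[1,0,0,3,0],[1,0,0,6,0],[1,0,0,9,0],[1,0,0,12,0],[1,0,0,12,0]])

```text
time: 17.75
ee_pos: [0.5249, -0.2051, 0.2376]
tcp_rot: [180.0, -0.0, -2.4]
wrist_force: [0.3, 0.3, -2.1]
opening: 0.0145
```

```bash
python3 f.py; python3 - <<'E'
from workcell import bot
import cv2
c=bot.camera("scene");cv2.imwrite("pics/s6.png",cv2.resize(c["pixels"][190:270,250:350,::-1],None,fx=7,fy=7,interpolation=cv2.INTER_CUBIC))
E
```

```text
[ 5.2480e-01 -2.0510e-01  2.3730e-01  9.8500e-02 -2.1900e-01 -2.5435e+00
  1.1300e-02  9.0000e-03  1.0000e-04] [0.35 0.41 0.45] [-1.79998500e+02  4.29559668e-03 -2.41698850e+00] 18.25
```

View pics/s6.png

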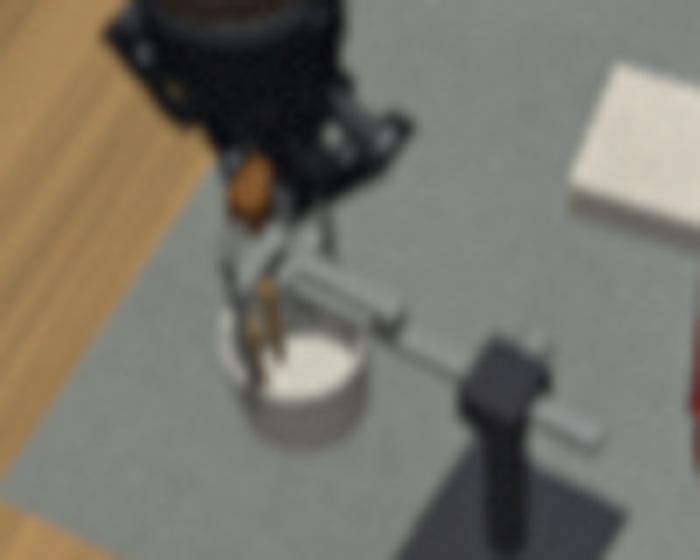

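Caddy is free (keeper force ≈0, Fz −2.5 N) and 30 mm up. Checking the purple caddies' positions before drawing it forward.

```bash
python3 - <<'E'
from h import *
for b in((372,255,400,282),(408,238,434,262),(434,215,465,242)):
    m=mask("top",(120,90,30),(155,255,255),b);ys,xs=np.nonzero(m);print(np.round(plane("top",(xs.mean(),ys.mean()),.05),3), np.round(plane("top",(xs.mean(),ys.min()),.065),3),np.round(plane("top",(xs.min(),ys.mean()),.065),3))
for uv in((307,141),(345,155),(313,186)):print(np.round(plane("top",uv,.06),3))
E
```

```text
[ 0.325 -0.23   0.05 ] [ 0.361 -0.229  0.065] [ 0.325 -0.202  0.065]
[ 0.375 -0.354  0.05 ] [ 0.408 -0.353  0.065] [ 0.375 -0.321  0.065]
[ 0.45 -0.45  0.05] [ 0.48  -0.448  0.065] [ 0.45  -0.416  0.065]
[0.764 0.021 0.06 ]
[ 0.711 -0.109  0.06 ]
[0.605 0.003 0.06 ]
```

Room is fine: nearest purple edge is at x 0.36, and my cup's edge will be at 0.42. Drawing forward 72 mm, then lifting.

Emit:
send_rows(targets=[[1,-5,0.3,0,0],[1,-12,0.7,0,0],[1,-20,1.2,0,0],[1,-29,1.7,0,0],[1,-38,2.2,0,0],[1,-47,2.7,0,0],[1,-56,3.2,0,0],[1,-64,3.7,0,0],[1,-70,4,0,0],[1,-72,4.2,0,0]])

```text
time: 19.55
ee_pos: [0.4525, -0.2009, 0.2375]
tcp_rot: [180.0, -0.0, -2.4]
wrist_force: [0.0, -0.0, -1.8]
opening: 0.0146
```

Emit:
send_rows(targets=[[1,0,0,3,0],[1,0,0,10,0],[1,0,0,20,0],[1,0,0,30,0],[1,0,0,40,0],[1,0,0,50,0],[1,0,0,57,0],[1,0,0,61,0],[1,0,0,62,0]])

```text
time: 20.68
ee_pos: [0.4529, -0.2009, 0.2995]
tcp_rot: [180.0, -0.0, -2.4]
wrist_force: [0.4, 0.7, -2.7]
opening: 0.0148
```

```bash
python3 f.py; python3 - <<'E'
from workcell import bot
import cv2
c=bot.camera("scene");cv2.imwrite("pics/s7.png",cv2.resize(c["pixels"][150:280,220:400,::-1],None,fx=4,fy=4,interpolation=cv2.INTER_CUBIC))
E
```

```text
[ 4.5280e-01 -2.0090e-01  2.9920e-01  2.4200e-02 -1.0900e-02 -2.4516e+00
 -1.8000e-03 -8.1000e-03 -9.9000e-03] [0.57 0.48 0.38] [-1.79998472e+02  5.25096152e-03 -2.41512111e+00] 21.175
```

View pics/s7.png

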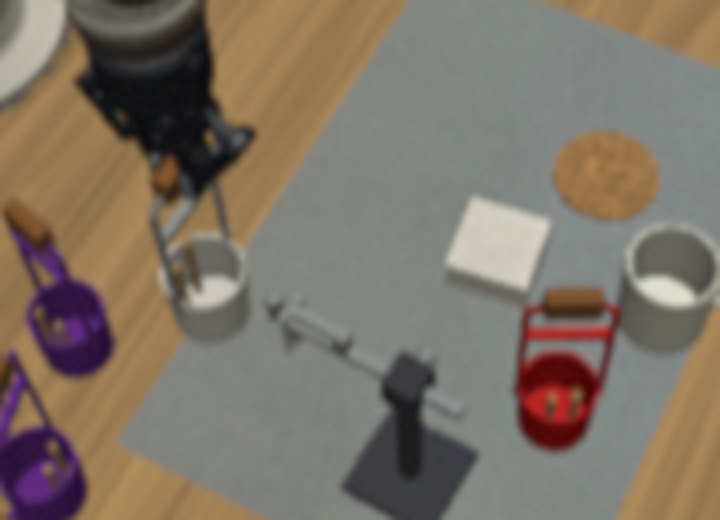

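The caddy is off the hook and hangs upright, keeper sprung shut (crop 275,300). Carrying it over the coaster.

Emit:
send_rows(targets=[[1,4,6,0,0],[1,12,19,0,0],[1,23,37,0,0],[1,35,56,0,0],[1,48,76,0,0],[1,61,97,0,0],[1,74,117,0,0],[1,87,138,0,0],[1,100,159,0,0],[1,113,179,0,0]])

```text
time: 22.48
ee_pos: [0.5665, -0.0201, 0.2993]
tcp_rot: [-180.0, 0.0, -2.4]
wrist_force: [-0.2, -0.7, -2.9]
opening: 0.0147
```

Emit:
send_rows(targets=[[1,13,21,0,0],[1,26,41,0,0],[1,39,62,0,0],[1,52,83,0,0],[1,65,103,0,0],[1,76,121,0,0],[1,86,137,0,0],[1,93,149,0,0],[1,97,155,0,0],[1,98.5,157,0,0]])

```text
time: 23.72
ee_pos: [0.6646, 0.1357, 0.299]
tcp_rot: [180.0, 0.0, -2.4]
wrist_force: [0.7, -0.2, -2.8]
opening: 0.0149
```

Emit:
send_rows(targets=[[1,0,0,-15,0],[1,0,0,-32,0],[1,0,0,-48,0],[1,0,0,-62,0],[1,0,0,-72,0],[1,0,0,-78,0],[1,0,0,-80,0],[1,0,0,-80,0]])

```text
time: 24.72
ee_pos: [0.6644, 0.1351, 0.2197]
tcp_rot: [-180.0, -0.0, -2.4]
wrist_force: [-0.9, -0.3, -1.8]
opening: 0.0143
```

```bash
python3 f.py; python3 - <<'E'
from workcell import bot
import cv2
c=bot.camera("scene");cv2.imwrite("pics/s8f.png",c["pixels"][:,:,::-1]);cv2.imwrite("pics/s8.png",cv2.resize(c["pixels"][120:220,320:440,::-1],None,fx=6,fy=6,interpolation=cv2.INTER_CUBIC))
c=bot.camera("top");cv2.imwrite("pics/t8f.png",c["pixels"][:,:,::-1]);cv2.imwrite("pics/t8.png",cv2.resize(c["pixels"][130:220,230:330,::-1],None,fx=6,fy=6,interpolation=cv2.INTER_CUBIC))
E
```

```text
[ 6.6440e-01  1.3510e-01  2.1960e-01  4.5400e-02 -8.9100e-02 -2.4108e+00
  5.9000e-03  1.4000e-03 -1.9000e-03] [0.67 0.41 0.28] [ 1.79999805e+02 -5.05392071e-03 -2.41566026e+00] 25.225
```

View pics/s8.png

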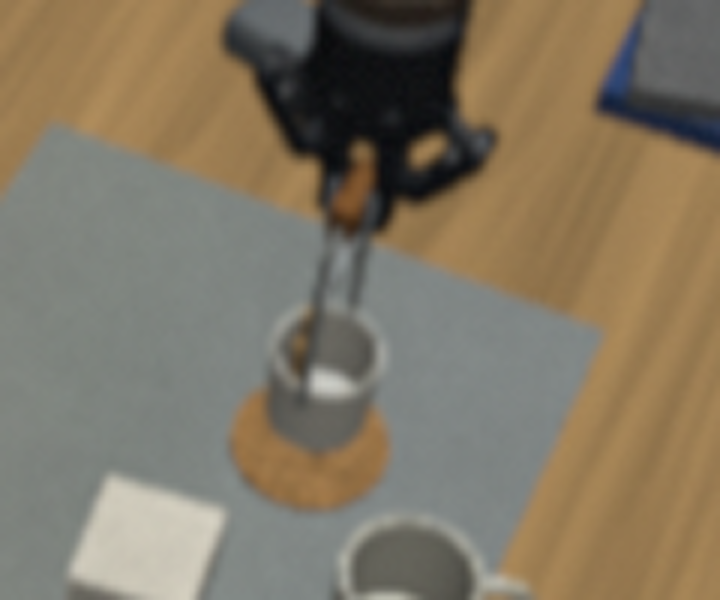

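View pics/t8.png

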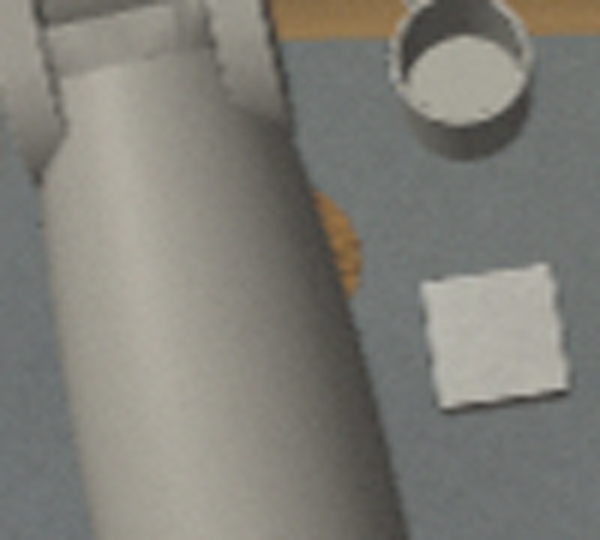

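The cup hovers upright just above the coaster (crop 325,370; coaster 310,440). Checking its rim centre against the coaster by ray in the same view.

```bash
python3 - <<'E'
from h import *
P=lambda u,v:(320+u/6-.42,120+v/6-.42)
print("rim",plane("scene",P(328,351),.1016), [np.round(plane("scene",P(*q),.1016),3)[:2] for q in((268,352),(388,352),(328,302),(330,400))])
im=cv2.imread("pics/s8f.png")[:,:,::-1].copy()
print("coaster0 scene [.6656 .1326]; tcp .6644 .1351")
E
```

```text
rim [0.66605613 0.1343462  0.1016    ] [array([0.635, 0.118]), array([0.698, 0.15 ]), array([0.652, 0.168]), array([0.681, 0.103])]
coaster0 scene [.6656 .1326]; tcp .6644 .1351
```

Within 2 mm. Lowering, the last millimetres slowly.

Emit:
send_rows(targets=[[1,0,0,-6,0],[1,0,-1,-12,0],[1,0,-1,-18,0],[1,0,-1,-23,0],[1,0,-1,-26,0],[1,0,-1,-28,0],[1,0,-1,-28,0]])

```text
time: 26.2
ee_pos: [0.6643, 0.1341, 0.1913]
tcp_rot: [-180.0, 0.0, -2.4]
wrist_force: [0.1, 0.1, -2.5]
opening: 0.0146
```

Emit:
send_rows(targets=[[1,0,0,-0.5,0],[1,0,0,-1,0],[1,0,0,-1.5,0],[1,0,0,-1.5,0]])

```text
time: 26.7
ee_pos: [0.6643, 0.1341, 0.1899]
tcp_rot: [180.0, 0.0, -2.4]
wrist_force: [-0.2, -1.0, -2.6]
opening: 0.0144
```

Emit:
send_rows(targets=[[1,0,0,-0.4,0],[1,0,0,-0.8,0],[1,0,0,-0.8,0]])

```text
time: 27.08
ee_pos: [0.6643, 0.1341, 0.189]
tcp_rot: [180.0, 0.0, -2.4]
wrist_force: [-0.8, -0.5, -2.1]
opening: 0.0144
```

Emit:
send_rows(targets=[[1,0,0,-0.4,0],[1,0,0,-0.8,0],[1,0,0,-0.8,0]])

```text
time: 27.45
ee_pos: [0.6643, 0.1341, 0.1882]
tcp_rot: [180.0, 0.0, -2.4]
wrist_force: [0.4, -0.0, -2.4]
opening: 0.0144
```

Emit:
send_rows(targets=[[1,0,0,-0.3,0],[1,0,0,-0.6,0],[1,0,0,-0.6,0]])

```text
time: 27.82
ee_pos: [0.6643, 0.1341, 0.1878]
tcp_rot: [-180.0, -0.0, -2.4]
wrist_force: [-0.3, 0.4, -1.2]
opening: 0.0147
```

Emit:
send_rows(targets=[[1,0,0,-0.3,0],[1,0,0,-0.6,0],[1,0,0,-0.6,0]])

```text
time: 28.2
ee_pos: [0.6644, 0.1342, 0.1878]
tcp_rot: [-180.0, -0.1, -2.4]
wrist_force: [-1.8, 0.6, 5.2]
opening: 0.0148
```

```bash
python3 f.py
```

```text
[ 0.6644  0.1342  0.1878 -1.5958  0.8067  5.74    0.0777  0.4621 -0.0251] [0.48 0.33 0.32] [-1.79982126e+02 -5.20102582e-02 -2.41145296e+00] 28.7
```

Standing, with about 8 N of press. Easing that off, then opening.

Emit:
send_rows(targets=[[1,0,0,0.5,0],[1,0,0,0.5,0],[1,0,0,0.5,0]], squeeze=20)

```text
time: 29.08
ee_pos: [0.6644, 0.1341, 0.1878]
tcp_rot: [-180.0, -0.0, -2.4]
wrist_force: [-0.2, 0.2, 4.0]
opening: 0.0147
```

Emit:
send_rows(targets=[[0.75,0,0,0,0],[0.7,0,0,0,0],[0.6,0,0,0,0],[0.45,0,0,0,0],[0.3,0,0,0,0],[0.2,0,0,0,0],[0.1,0,0,0,0],[0.1,0,0,0,0]])

```text
time: 30.08
ee_pos: [0.6644, 0.1341, 0.1876]
tcp_rot: [180.0, -0.0, -2.4]
wrist_force: [0.3, -0.1, 0.9]
opening: 0.0772
```

```bash
python3 f.py; python3 - <<'E'
from workcell import bot
import cv2
c=bot.camera("scene");cv2.imwrite("pics/s9.png",cv2.resize(c["pixels"][120:220,320:440,::-1],None,fx=6,fy=6,interpolation=cv2.INTER_CUBIC))
E
```

```text
[ 6.644e-01  1.341e-01  1.876e-01  3.960e-02 -2.256e-01 -6.140e-02
 -7.200e-03  4.000e-04  3.300e-03] [0.36 0.6  0.43] [-1.79999041e+02 -3.66950481e-03 -2.41624683e+00] 30.575
```

View pics/s9.png

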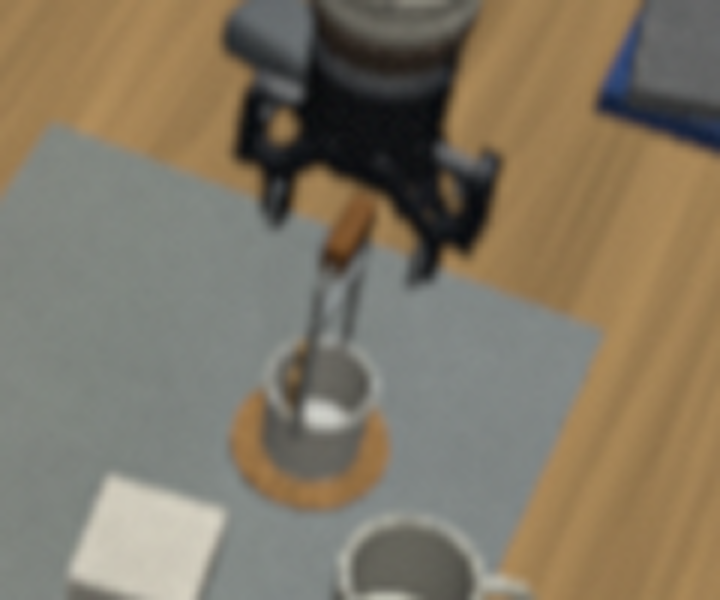

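Released. The caddy stands upright on the coaster, both fingers clear of the grip (crop 350,232). Rising straight up, then stepping aside for a last look.

Emit:
send_rows(targets=[[0,0,0,10,0],[0,0,0,25,0],[0,0,0,45,0],[0,0,0,70,0],[0,0,0,95,0],[0,0,0,110,0],[0,0,0,112,0]])

```text
time: 31.5
ee_pos: [0.6647, 0.1342, 0.3013]
tcp_rot: [-180.0, -0.1, -2.4]
wrist_force: [-0.7, 0.2, -0.4]
opening: 0.0855
```

Emit:
send_rows(targets=[[0,-20,5,0,0],[0,-50,15,0,0],[0,-80,35,0,0],[0,-110,60,0,0],[0,-140,85,0,0],[0,-165,110,0,0],[0,-190,130,0,0],[0,-200,140,0,0],[0,-200,140,0,0]])

```text
time: 32.62
ee_pos: [0.4641, 0.2744, 0.2995]
tcp_rot: [180.0, -0.0, -2.3]
wrist_force: [1.2, -0.6, 0.9]
opening: 0.0849
```

```bash
python3 - <<'E'
from workcell import bot
import cv2
from h import *
im={}
for n in("scene","top"):
    c=bot.camera(n);im[n]=c["pixels"];cv2.imwrite(f"pics/{n}10.png",c["pixels"][:,:,::-1])
cv2.imwrite("pics/t10.png",cv2.resize(im["top"][130:220,230:330,::-1],None,fx=6,fy=6,interpolation=cv2.INTER_CUBIC))
cv2.imwrite("pics/s10.png",cv2.resize(im["scene"][120:290,280:440,::-1],None,fx=3.5,fy=3.5,interpolation=cv2.INTER_CUBIC))
print(bot.get_obs()["wrist_force"],bot.get_obs()["time"])
E
```

```text
[-0.15062267 -0.43778284 -0.72452786] 32.725
```

View pics/t10.png

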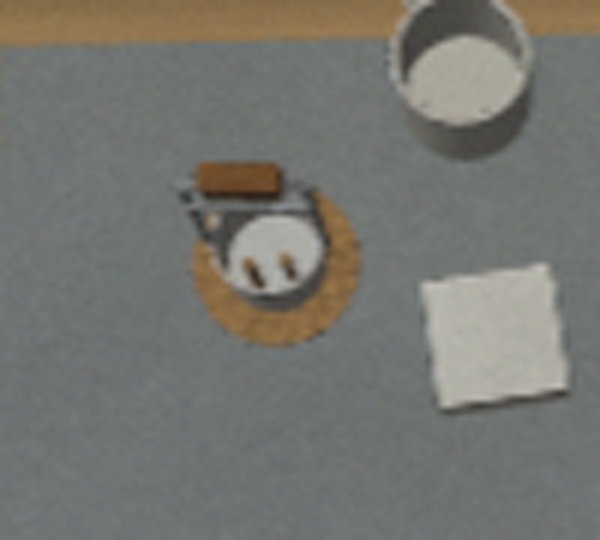

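View pics/s10.png

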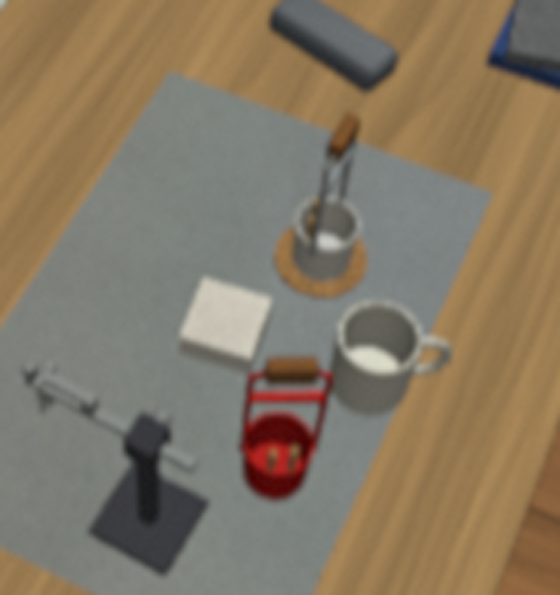

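Both views show the caddy upright on the coaster, with the mug, block, red caddy and case unmoved. One numeric check, then I'll hand in.

```bash
python3 - <<'E'
from workcell import bot
from h import *
s=(280+345/3.5-.36,120+133/3.5-.36);t=(230+239/6-.42,130+180/6-.42)
print("grip",tri(s,t))
print("rim top cam",plane("top",(230+270/6-.42,130+245/6-.42),.07))
for n in("scene","top"):
    d=cv2.absdiff(cv2.imread(f"pics/{n}0.png"),cv2.imread(f"pics/{n}10.png")).max(2)
    boxes={"scene":{"mug":(372,205,410,238),"note":(330,198,358,225),"case":(355,115,395,146)},"top":{"note":(298,172,328,200),"mug":(292,122,320,155)}}[n]
    for k,(a,b,c,e) in boxes.items(): print(n,k,(d[b:e,a:c]>40).sum())
bot.job_done()
E
```

```text
grip (array([0.6649357 , 0.13649071, 0.21274783]), np.float64(0.0021057733328736))
rim top cam [0.65985392 0.13379507 0.07      ]
scene mug 0
scene note 0
scene case 0
top note 0
top mug 0
the job is handed in; nothing more can be done
```

The white caddy is off the hook, standing upright on the cork coaster and released. I handed the job in at about 33 s, with the gripper well clear.

- **Unhooking:** I gripped the wooden block and drew the bar forward about 34 mm. That pressed the keeper about 11.5 mm, judged from travel and force together. I then lifted 30 mm, drew it 72 mm clear, and carried it over.
- **Forces:** Push readings on the keeper averaged up to 8.9 N, with single samples up to 10.0 N, all under the 12 N limit. There was one brief reading of about 7 N as the bar slid over the keeper's tips. I only read the force at the end of each short move, so a peak between readings could have been missed. Closing the gripper also briefly pressed the bar down on the hook's arm by about 7 N.
- **Placing:** The caddy met the coaster softly, reached about 8 N of press while I confirmed contact, and I eased part of that off before opening.
- **Last checks:**
  - **Grip position:** the grip measured (0.665, 0.136, 0.213) m and the coaster centre about (0.6645, 0.135). That puts it within about 2 mm of the middle; its height was about 5 mm above the expected 0.208.
  - **Rim reading:** a rougher by-eye reading of the cup's rim from the top camera came out about 5 mm off in x (0.660).
  - **Other things:** mug and note block showed no change in either view, nor the glasses case in the scene view. The red caddy looked unmoved by eye; I did not check the paperweight or the purple caddies separately.

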